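# Set out the blues in tone order on the pot rail

## Robot

A 6-joint arm with a two-finger parallel gripper is mounted at the origin on the work surface. World frame = base frame: x ahead of the robot, y to its left, z up, the work surface at z = 0. Lengths are in m, angles in rad, forces in N, time in s.
With the tool pointing down it reaches from about 0.225 to 0.875 m from the base axis. Payload 3.4 kg.
Tool frame: the origin (TCP) lies at the very end of the fingers, on their centre line; the grasp point (between the pads) lies arm.tcp_to_grasp behind it (arm.tcp_to_grasp is the distance from the TCP to the grasp point, in m); x points along the fingers, z is the direction in which the jaws open and shut, and the axes are right-handed (so a half turn about x gives the same grasp; the last joint's range is limited). The gripper opens to 85 mm and grips with 20 to 120 N. Pads are 22 mm wide; open, the fingers measure 114 mm over their backs; the gripper's body (76 mm by 85 mm) begins 54 mm behind the grasp point. The pads swing forward as they close: fully open they stand 13 mm farther back than shut.
Start: joints at [-1.416, 0.276, 1.505, -0, 1.361, -0.121], TCP at [0.157, -0.553, 0.231] pointing down, gripper open.
Joint ranges: [-2.89, 2.89], [-0.75, 2.08], [0.22, 2.7], [-1.18, 4.32], [0.11, 2.71], [-2.7, 2.7]. Speed limits (rad/s): [2.57, 2.57, 3.14, 3.14, 3.14, 3.14].

## Interface

Orientations are given as a rotation vector (axis times angle).
In Python, from rig import arm gives the robot as it stands.
- The arm moves only by the shell command python3 -m handwheel 'ROWS' [OPENING]. ROWS is JSON, a list of rows, each a list of 2 entries, a list of its own where there are three numbers: the shift along the tool's x, y, z in units of 0.5 m (1.0 is 0.5 m), then the turn about the tool's x in units of 90 degrees (1.0 is 90 degrees). In form: [[[x, y, z], twist], ...]. A call has exactly 5 rows; each row is the pose to reach, as a shift and turn from the pose commanded when the call began, along the tool's axes at that moment; what a row does not reach only later rows make up. A row lasts 1/10 s, in which the tool goes at most 50 mm and 8.59 degrees, less where a joint would pass 70% of its speed; a pose out of reach is approached as far as the arm can. A call with a number of a shift or a turn outside -1 to 1 is refused whole. A call with a gripper value outside its range is refused whole. OPENING is the opening, from 0 (shut) to 1 (fully open), set as the call begins (- or left out, the last holds). The fingers move at their own pace and stop on an object; the grip force is fixed at half the most. Time passes only in rows, so rows that repeat a pose let the fingers close, or fill a call up. It gives the time, the measured TCP pose, the force and the opening at its end, in the units of the state.
- arm.sense(): the state, without advancing time (a new reading comes with each control period).
- arm.grab_frame(name): name is "scene" or "side" or "wrist"; returns the picture (384x512x3 uint8, red, green, blue); there is no depth.
- arm.camera_params(name): a dict with "K" (3x3 intrinsics, pixels), "k1" (the pictures are not rectified: a ray, as slopes to the right and down, at radius r is drawn at 1 + k1 r^2 times it, then the intrinsics apply), "origin" and "orientation" of the camera in the world; the wrist camera has in their place "mount" (4x4, takes a point from camera to tool coordinates, whose origin is the TCP and whose axes are the tool frame's). Camera axes: x right, y up, looking along -z (the intrinsics and any distortion apply to the point x, -y, -z); pixel columns grow to the right and rows downward; lengths in m; the calibration is good to about 2 mm. A picture is of the moment at which its call begins: read the wrist's pose just before it. camera_params takes no time and is no camera call.
- arm.hand_in(): hands the job in, once; it reports no verdict.
The state is a dict: "t": time; "qpos": joint angles; "joint_vel": joint speeds; "joint_efforts": joint torques, N m; "eef_pos": TCP position; "orientation": TCP orientation; "wrist_force": force on the tool from outside, world axes, zero at the start; "torque": the same for the moment, N m; "gripper_width": finger opening in m.
Only numpy, scipy, OpenCV 4.12 (cv2) and the standard library are available. Lean on these libraries where they do the work, as an engineer would, in place of code of your own. Each camera call takes 0.05 s, during which the arm holds its last target.

## Task

Set out the four pots of blue paint on the pot rail in order of shade, one standing upright and wholly on each cork pad, from the lightest at the rail's white end to the darkest at its black end. Set the pots down rather than dropping them, never tip them over, and leave the mug and the brush tin where they stand.

Things in the scene. Friction and masses are not known exactly. Their poses are not given: they have to be found in the camera images.
- pale_pot (a point): Centre (26 mm above its underside) of the lightest paint pot: a closed round jar filled with very pale blue enamel, 44 mm in diameter, 52 mm tall, its body in the colour of the paint up to 38 mm, above that a white lid 43 mm in diameter with a round dab of the same colour on top. 0.09 to 0.19 kg, z up. At the start it stands, in no order, with the three other pots on a square plywood mixing board (230 mm, 10 mm thick, fixed), at least 80 mm between pot centres.
- light_pot (a point): Centre (26 mm above its underside) of the second lightest paint pot: a closed round jar filled with light sky-blue enamel, 44 mm in diameter, 52 mm tall, its body in the colour of the paint up to 38 mm, above that a white lid 43 mm in diameter with a round dab of the same colour on top. 0.09 to 0.19 kg, z up. At the start it stands, in no order, with the three other pots on a square plywood mixing board (230 mm, 10 mm thick, fixed), at least 80 mm between pot centres.
- mid_pot (a point): Centre (26 mm above its underside) of the second darkest paint pot: a closed round jar filled with strong medium blue enamel, 44 mm in diameter, 52 mm tall, its body in the colour of the paint up to 38 mm, above that a white lid 43 mm in diameter with a round dab of the same colour on top. 0.09 to 0.19 kg, z up. At the start it stands, in no order, with the three other pots on a square plywood mixing board (230 mm, 10 mm thick, fixed), at least 80 mm between pot centres.
- dark_pot (a point): Centre (26 mm above its underside) of the darkest paint pot: a closed round jar filled with very dark navy, almost black enamel, 44 mm in diameter, 52 mm tall, its body in the colour of the paint up to 38 mm, above that a white lid 43 mm in diameter with a round dab of the same colour on top. 0.09 to 0.19 kg, z up. At the start it stands, in no order, with the three other pots on a square plywood mixing board (230 mm, 10 mm thick, fixed), at least 80 mm between pot centres.
- pad_1: Cork pad 1 of 4 counted from the white end of the pot rail. The rail is a fixed plank, 372 by 92 mm, one end painted white, the other black, with four cork pads 68 mm in diameter along it, 80 mm apart between centres; pad tops 19 mm above the bench, 1 mm above the plank. Origin: centre of the pad's top; z up, x along the rail from white end to black end.
- pad_2: Cork pad 2 of 4 counted from the white end of the pot rail. Like pad 1, and 80 mm from it towards the black end. Origin: centre of the pad's top; z up, x along the rail from white end to black end.
- pad_3: Cork pad 3 of 4 counted from the white end of the pot rail. Like pad 1, and 160 mm from it towards the black end. Origin: centre of the pad's top; z up, x along the rail from white end to black end.
- pad_4: Cork pad 4 of 4 counted from the white end of the pot rail. Like pad 1, and 240 mm from it towards the black end. Origin: centre of the pad's top; z up, x along the rail from white end to black end.
- mug: White china mug standing on the bench, 76 mm in diameter, 85 mm tall, with a side handle; origin at the centre of its underside. A bystander.
- brush_tin: Metal tin of paint brushes standing on the bench, 80 mm in diameter, tin 95 mm tall, with the brushes up to 180 mm; origin at the centre of its underside. A bystander.
Mind the look-alikes: they are no part of the job. Of the things that look like the part that bears dark_pot, the larger one is meant. Leave any red look-alike of the part that bears light_pot alone.

How it is judged:
By the outcome, as a careful person would: the job done as asked, in the order asked, and still so for the second after the job is handed in, with the robot touching nothing.
It also fails if it takes over 112 s, if anything falls off the work surface, if the arm or the gripper's body presses on something with over 40 N, if the wrist force passes 120 N, or if a joint passes its speed limit or range.

## Working session

There is one attempt and no reset: what is moved stays moved. The work goes in short steps, Python scripts to look and compute and a shell command to move; the robot and the scene stay as the last step left them, time stands still between calls to the robot, and variables do not carry over. Pictures are saved under pics/ and viewed, and the job is handed in when it is done.

```bash
mkdir -p pics; ls; python3 - <<'E'
from rig import arm
import cv2
s=arm.sense();print(s, arm.tcp_to_grasp)
for n in("scene","side","wrist"):
    im=arm.grab_frame(n);cv2.imwrite(f"pics/{n}0.png",im[:,:,::-1]);print(n,arm.camera_params(n))
E
```

```text
pics
{'t': 0.0, 'qpos': array([-1.41601218e+00,  2.76582379e-01,  1.50613128e+00, -2.75724541e-06,
        1.36068322e+00, -1.21009542e-01]), 'joint_vel': array([ 0.00041033, -0.00061613,  0.00063443, -0.00262036, -0.0007531 ,
        0.00093838]), 'joint_efforts': array([ 4.53495286e-04, -4.16774118e+01, -2.45813048e+01, -1.95232758e-05,
        1.10033015e-02, -5.31151784e-06]), 'eef_pos': array([ 0.15648602, -0.55275307,  0.23044763]), 'orientation': array([ 1.00490339,  1.32846822, -1.00281957]), 'wrist_force': array([-0.39897998, -0.00619662,  0.38739246]), 'torque': array([ 0.0441127 , -0.00038398,  0.00073223]), 'gripper_width': 0.08521530408843915} 0.0187
scene {'K': array([[357.13741859,   0.        , 256.39737502],
       [  0.        , 357.13741859, 191.29646672],
       [  0.        ,   0.        ,   1.        ]]), 'k1': -0.032502218470216795, 'origin': array([ 0.9251547 , -0.57399602,  0.59544734]), 'orientation': array([0.91751233, 0.21682451, 0.43595727])}
side {'K': array([[416.62088881,   0.        , 255.48299783],
       [  0.        , 416.62088881, 196.44757591],
       [  0.        ,   0.        ,   1.        ]]), 'k1': 0.004474381994682348, 'origin': array([0.17282779, 0.77127689, 0.70118907]), 'orientation': array([ 0.33944685, -1.21314703, -2.39808126])}
wrist {'K': array([[318.91013827,   0.        , 251.53164177],
       [  0.        , 318.91013827, 187.66551121],
       [  0.        ,   0.        ,   1.        ]]), 'k1': -0.03090401683461724, 'mount': array([[-6.15986913e-04,  3.05203978e-01, -9.52286802e-01,
        -1.42401983e-01],
       [ 5.69214029e-04,  9.52286935e-01,  3.05203653e-01,
         7.78405951e-02],
       [ 9.99999648e-01, -3.54053551e-04, -7.60322675e-04,
         4.85550462e-04],
       [ 0.00000000e+00,  0.00000000e+00,  0.00000000e+00,
         1.00000000e+00]])}
```

View pics/scene0.png

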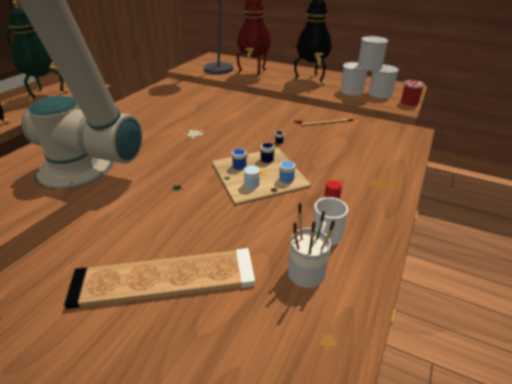

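View pics/side0.png

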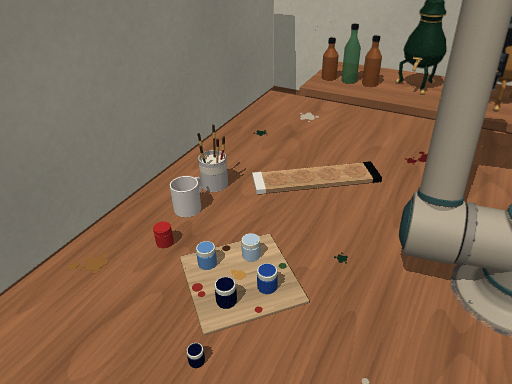

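View pics/wrist0.png

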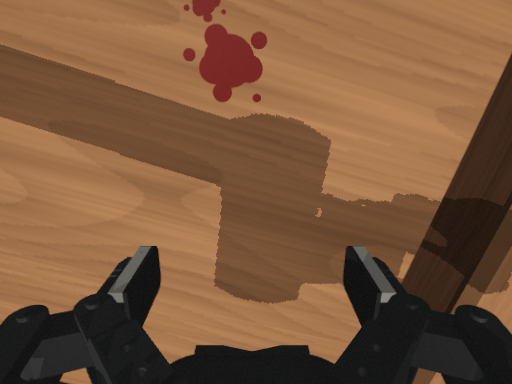

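```bash
cat > h.py <<'E'
import numpy as np, cv2
from scipy.spatial.transform import Rotation as R
from rig import arm
def cam(n,s=None):
    c=arm.camera_params(n)
    if n=="wrist":
        s=s or arm.sense();T=np.eye(4);T[:3,:3]=R.from_rotvec(s['orientation']).as_matrix();T[:3,3]=s['eef_pos'];T=T@c['mount']
        return c['K'],c['k1'],T[:3,3],T[:3,:3]
    return c['K'],c['k1'],np.array(c['origin']),R.from_rotvec(c['orientation']).as_matrix()
def ray(C,u,v):
    K,k1,o,M=C
    d=cv2.undistortPoints(np.array([[[u,v]]],float),K,np.array([k1,0,0,0.]))[0,0]
    return o,M@np.array([d[0],-d[1],-1])
def onz(C,u,v,z):
    o,d=ray(C,u,v);return o+d*(z-o[2])/d[2]
def px(C,p):
    K,k1,o,M=C;q=M.T@(np.array(p)-o);x=np.array([q[0],-q[1]])/-q[2];x=x*(1+k1*(x@x));return K[:2,:2]@x+K[:2,2]
def crop(im,x,y,w,h,f,name):
    c=cv2.resize(im[y:y+h,x:x+w],None,fx=f,fy=f,interpolation=cv2.INTER_CUBIC);cv2.imwrite(name,c)
E
python3 - <<'E'
from h import *
s=cv2.imread('pics/side0.png');c=cv2.imread('pics/scene0.png')
crop(s,170,220,150,112,5,'pics/sA.png');crop(s,240,150,150,60,5,'pics/sB.png');crop(c,205,120,120,90,6,'pics/cA.png');crop(c,60,240,200,70,4,'pics/cB.png')
E
```

```text
(no output)
```

View pics/sA.png

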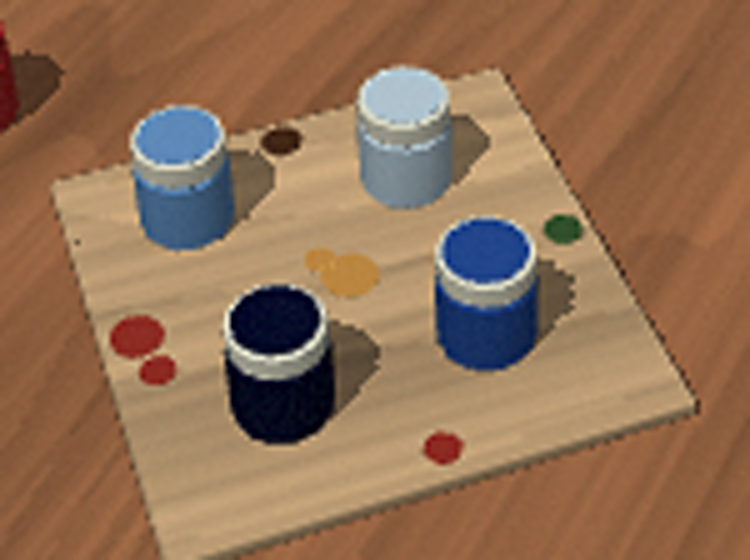

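View pics/sB.png

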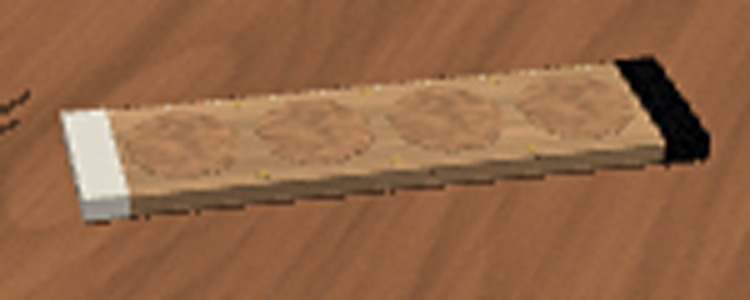

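View pics/cA.png

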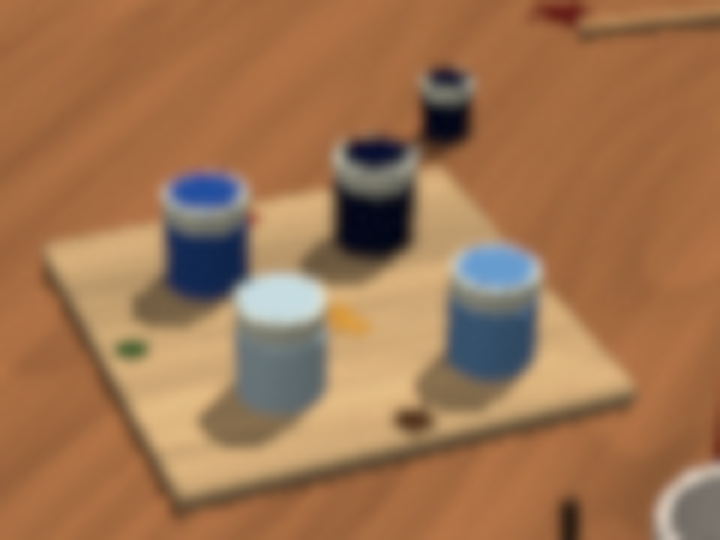

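View pics/cB.png

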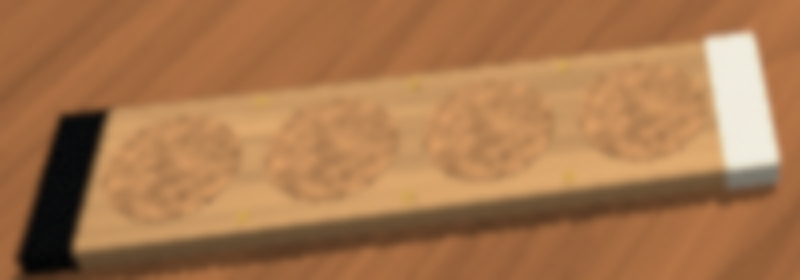

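```bash
python3 - <<'E'
from h import *
S=cam('side');C=cam('scene');np.set_printoptions(precision=4,suppress=True)
def f(cr,U,V):
    x,y,k=cr;return x+(U+.5)/k-.5,y+(V+.5)/k-.5
sA=(170,220,5);sB=(240,150,5);cA=(205,120,6);cB=(60,240,4)
P={}
for n,a,b in [('pale',(404,96),(281,298)),('light',(179,137),(497,268)),('mid',(487,251),(205,191)),('dark',(277,319),(376,153))]:
    p=onz(S,*f(sA,*a),.062);q=onz(C,*f(cA,*b),.062);P[n]=(p+q)/2;print(n,p,q,(p+q)/2)
for n,a,b in [(1,(182,144),(645,111)),(2,(318,133),(491,130)),(3,(444,118),(332,149)),(4,(577,106),(173,169))]:
    p=onz(S,*f(sB,*a),.019);q=onz(C,*f(cB,*b),.019);P[n]=(p+q)/2;print(n,p,q,(p+q)/2)
for u in [(755,35),(778,165),(20,262),(62,115)]: print(onz(C,*f(cB,*u),.018))
print('bystanders tin,mug', onz(S,213,160,.095),onz(S,185,183,.085), onz(C,311,240,.095),onz(C,331,206,.085), 'red',onz(S,163,227,.05))
s=arm.sense();print(R.from_rotvec(s['orientation']).as_matrix())
E
```

```text
pale [0.5389 0.1557 0.062 ] [0.5414 0.1553 0.062 ] [0.5401 0.1555 0.062 ]
light [0.6156 0.2258 0.062 ] [0.6193 0.2242 0.062 ] [0.6175 0.225  0.062 ]
mid [0.4604 0.2247 0.062 ] [0.4631 0.2242 0.062 ] [0.4618 0.2245 0.062 ]
dark [0.519  0.2974 0.062 ] [0.5217 0.2974 0.062 ] [0.5203 0.2974 0.062 ]
1 [ 0.626  -0.1532  0.019 ] [ 0.629  -0.1525  0.019 ] [ 0.6275 -0.1529  0.019 ]
2 [ 0.559  -0.1999  0.019 ] [ 0.5644 -0.2003  0.019 ] [ 0.5617 -0.2001  0.019 ]
3 [ 0.4982 -0.2485  0.019 ] [ 0.4992 -0.2482  0.019 ] [ 0.4987 -0.2484  0.019 ]
4 [ 0.4316 -0.2965  0.019 ] [ 0.436  -0.2957  0.019 ] [ 0.4338 -0.2961  0.019 ]
[ 0.6541 -0.0761  0.018 ]
[ 0.7075 -0.1518  0.018 ]
[ 0.4119 -0.3707  0.018 ]
[ 0.3553 -0.2963  0.018 ]
bystanders tin,mug [ 0.7765 -0.0551  0.095 ] [0.7882 0.0637 0.085 ] [ 0.7907 -0.0653  0.095 ] [0.7909 0.0702 0.085 ] red [0.7565 0.2036 0.05  ]
[[-0.0002  0.9622  0.2723]
 [ 0.0014  0.2723 -0.9622]
 [-1.      0.0002 -0.0014]]
```

```bash
cat > go.py <<'E'
import sys
from h import *
T=dict(pale=(.540,.1555),light=(.6175,.225),mid=(.4618,.2245),dark=(.5203,.2974),p1=(.627,-.153),p2=(.5625,-.2006),p3=(.4983,-.2482),p4=(.4339,-.2957))
s=arm.sense();M=R.from_rotvec(s['orientation']).as_matrix()
print('t',s['t'],'tcp',s['eef_pos'].round(4),'w',round(s['gripper_width'],4),'F',s['wrist_force'].round(1))
for n in sys.argv[1:]:
    n,z=n.split(':');d=M.T@(np.array([*T[n],float(z)])-s['eef_pos']);print(n,z,(d/.5).round(3),'rows min',np.linalg.norm(d)/.05)
E
python3 go.py pale:.13
```

```text
t 0.15 tcp [ 0.1565 -0.5529  0.2306] w 0.0854 F [-0.4  0.4 -0. ]
pale .13 [ 0.203  1.124 -1.154] rows min 16.23546459628337
```

Candidates in the side view are:
- pale (250,239), light (206,247), mid (267,270) and dark (225,284), all on the board
- a small navy jar at (195,350), off the board, which is a look-alike (smaller)
- a red jar at (163,229), off the board, also a look-alike

I choose the four on the board. The enlarged crop shows all four are full-sized with distinct shades.

The tool orientation clears neighbouring pots, so no twist is needed. Moving now.

```bash
python3 -m handwheel '[[[0.012,0.066,-0.068],0],[[0.024,0.132,-0.136],0],[[0.036,0.198,-0.204],0],[[0.048,0.264,-0.272],0],[[0.06,0.33,-0.34],0]]' 1
python3 -m handwheel '[[[0.012,0.066,-0.068],0],[[0.024,0.132,-0.136],0],[[0.036,0.198,-0.204],0],[[0.048,0.264,-0.272],0],[[0.06,0.33,-0.34],0]]'
python3 -m handwheel '[[[0.012,0.066,-0.068],0],[[0.024,0.132,-0.136],0],[[0.036,0.198,-0.204],0],[[0.048,0.264,-0.272],0],[[0.06,0.33,-0.34],0]]'
python3 go.py pale:.13 pale:.022
```

```text
t: 0.65
eef_pos: [0.2695, -0.343, 0.2009]
orientation: [1.005, 1.327, -1.004]
wrist_force: [0.5, -0.5, 0.5]
gripper_width: 0.0853
t: 1.15
eef_pos: [0.382, -0.1345, 0.1712]
orientation: [1.004, 1.326, -1.004]
wrist_force: [1.2, -0.4, -0.1]
gripper_width: 0.0851
t: 1.65
eef_pos: [0.4945, 0.0742, 0.1409]
orientation: [1.003, 1.327, -1.003]
wrist_force: [0.8, -0.5, 0.5]
gripper_width: 0.0852
t 1.65 tcp [0.4945 0.0742 0.1409] w 0.0852 F [ 0.8 -0.5  0.5]
pale .13 [ 0.022  0.132 -0.132] rows min 1.8761620216369805
pale .022 [ 0.238  0.132 -0.132] rows min 3.0216445217701273
```

```bash
python3 -m handwheel '[[[0.01,0.05,-0.05],0],[[0.015,0.1,-0.1],0],[[0.02,0.13,-0.13],0],[[0.02,0.13,-0.13],0],[[0.02,0.13,-0.13],0]]'
python3 go.py pale:.13 pale:.022; python3 - <<'E'
from h import *
C=cam('wrist');im=arm.grab_frame('wrist')[:,:,::-1].copy();print(px(C,(.540,.1555,.062)));cv2.imwrite('pics/w1.png',im)
E
```

```text
t: 2.15
eef_pos: [0.5382, 0.1524, 0.1307]
orientation: [1.001, 1.328, -1.004]
wrist_force: [-0.2, 0.2, 0.2]
gripper_width: 0.0851
t 2.15 tcp [0.5382 0.1524 0.1307] w 0.0851 F [-0.2  0.2  0.2]
pale .13 [ 0.001  0.005 -0.005] rows min 0.07330351667830533
pale .022 [ 0.217  0.006 -0.005] rows min 2.175320765801127
[246.9955253  197.79095843]
```

View pics/w1.png

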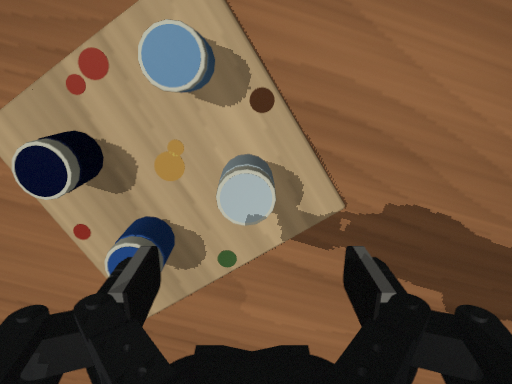

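The wrist view shows the pale dab at (246,196), with (247,198) predicted, so the two agree. Descending.

```bash
python3 -m handwheel '[[[0.05,0.006,-0.005],0],[[0.11,0.006,-0.005],0],[[0.16,0.006,-0.005],0],[[0.2,0.006,-0.005],0],[[0.217,0.006,-0.005],0]]'
python3 -m handwheel '[[[0,0,0],0],[[0,0,0],0],[[0,0,0],0],[[0,0,0],0],[[0,0,0],0]]' 0.2
python3 -m handwheel '[[[0,0,0],0],[[0,0,0],0],[[0,0,0],0],[[0,0,0],0],[[0,0,0],0]]'
python3 go.py p1:.13
```

```text
t: 2.7
eef_pos: [0.5391, 0.1541, 0.0212]
orientation: [1.003, 1.329, -1.008]
wrist_force: [-1.4, 1.3, -0.1]
gripper_width: 0.0855
t: 3.2
eef_pos: [0.5424, 0.1558, 0.0245]
orientation: [1.005, 1.325, -1.001]
wrist_force: [-0.0, -0.1, 6.6]
gripper_width: 0.0427
t: 3.7
eef_pos: [0.5424, 0.1558, 0.0245]
orientation: [1.005, 1.324, -1.001]
wrist_force: [-0.1, 0.2, 6.4]
gripper_width: 0.0422
t 3.7 tcp [0.5424 0.1558 0.0245] w 0.0422 F [-0.1  0.2  6.4]
p1 .13 [-0.211 -0.005  0.641] rows min 6.742492375667126
```

```bash
python3 -m handwheel '[[[-0.03,0,0],0],[[-0.07,0,0],0],[[-0.12,0,0],0],[[-0.18,0,0],0],[[-0.21,0,0],0]]'
python3 -m handwheel '[[[0,0,0.05],0],[[0,0,0.12],0],[[0,0,0.2],0],[[0,0,0.28],0],[[0,0,0.36],0]]'
python3 go.py p1:.13 p1:.06 p1:.035
```

```text
t: 4.2
eef_pos: [0.542, 0.1559, 0.1303]
orientation: [1.005, 1.325, -1.001]
wrist_force: [0.2, 0.7, -1.8]
gripper_width: 0.0422
t: 4.7
eef_pos: [0.59, -0.0187, 0.1278]
orientation: [1.003, 1.327, -1.003]
wrist_force: [0.8, 0.8, -1.8]
gripper_width: 0.0425
t 4.7 tcp [ 0.59   -0.0187  0.1278] w 0.0425 F [ 0.8  0.8 -1.8]
p1 .13 [-0.004 -0.002  0.279] rows min 2.7857082359636984
p1 .06 [ 0.136 -0.002  0.279] rows min 3.09815548586679
p1 .035 [ 0.186 -0.002  0.279] rows min 3.347407621662976
```

```bash
python3 -m handwheel '[[[-0.004,0,0.07],0],[[-0.004,-0.001,0.14],0],[[-0.004,-0.002,0.21],0],[[-0.004,-0.002,0.265],0],[[-0.004,-0.002,0.279],0]]'
python3 -m handwheel '[[[0.03,0,0],0],[[0.07,0,0],0],[[0.11,0,0],0],[[0.14,0,0],0],[[0.14,0,0],0]]'
python3 go.py p1:.035
```

```text
t: 5.2
eef_pos: [0.6277, -0.1553, 0.1295]
orientation: [1.005, 1.325, -1.006]
wrist_force: [-0.0, 0.0, -2.0]
gripper_width: 0.0422
t: 5.7
eef_pos: [0.6247, -0.1503, 0.0573]
orientation: [1.003, 1.334, -1.005]
wrist_force: [-0.5, 0.1, -1.7]
gripper_width: 0.0422
t 5.7 tcp [ 0.6247 -0.1503  0.0573] w 0.0422 F [-0.5  0.1 -1.7]
p1 .035 [0.045 0.003 0.007] rows min 0.4512720899095717
```

```bash
python3 -m handwheel '[[[0.01,0.003,0.006],0],[[0.02,0.003,0.006],0],[[0.03,0.003,0.006],0],[[0.038,0.003,0.006],0],[[0.038,0.003,0.006],0]]'
python3 go.py p1:.034
python3 - <<'E'
from h import *
im=arm.grab_frame('side')[:,:,::-1].copy();crop(im,240,110,150,100,5,'pics/s2.png')
im=arm.grab_frame('scene')[:,:,::-1].copy();crop(im,170,200,130,100,6,'pics/c2.png')
E
```

```text
t: 6.2
eef_pos: [0.6289, -0.1543, 0.0403]
orientation: [1.004, 1.328, -1.004]
wrist_force: [0.7, -0.6, -1.3]
gripper_width: 0.0424
t 6.2 tcp [ 0.6289 -0.1543  0.0403] w 0.0424 F [ 0.7 -0.6 -1.3]
p1 .034 [ 0.013 -0.003 -0.004] rows min 0.1342148421148185
```

View pics/s2.png

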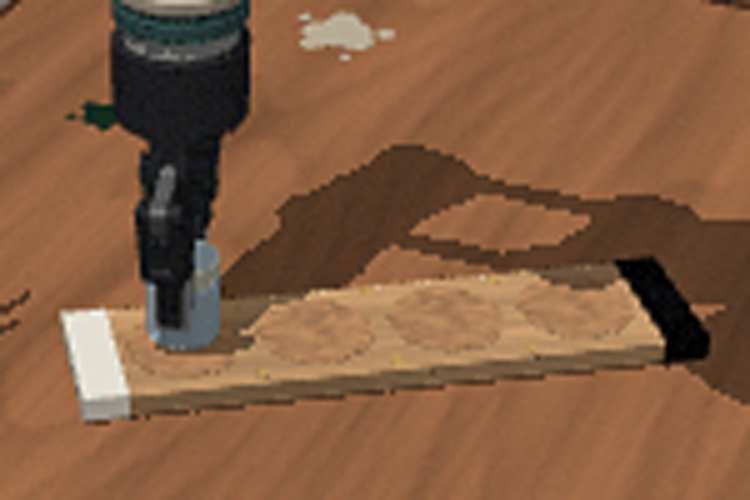

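View pics/c2.png

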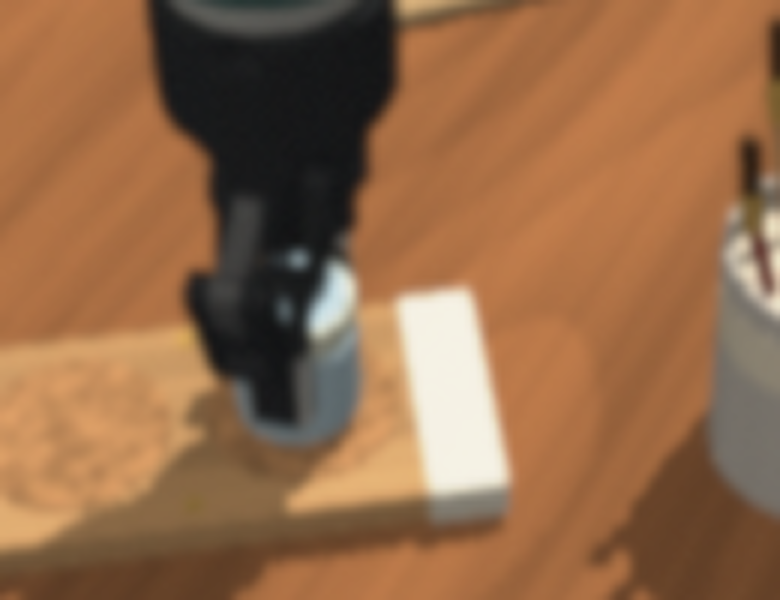

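Both views show the pale pot hovering centred over pad 1. I'll lower it in small steps until it touches.

```bash
python3 -m handwheel '[[[0.004,-0.002,-0.003],0],[[0.008,-0.003,-0.004],0],[[0.01,-0.003,-0.004],0],[[0.01,-0.003,-0.004],0],[[0.01,-0.003,-0.004],0]]'
python3 -m handwheel '[[[0.001,0,0],0],[[0.002,0,0],0],[[0.003,0,0],0],[[0.003,0,0],0],[[0.003,0,0],0]]'
```

```text
t: 6.8
eef_pos: [0.6274, -0.153, 0.0358]
orientation: [1.004, 1.327, -1.004]
wrist_force: [-0.0, 0.3, -1.6]
gripper_width: 0.0421
t: 7.3
eef_pos: [0.6273, -0.153, 0.0343]
orientation: [1.004, 1.327, -1.004]
wrist_force: [-0.1, -0.7, -2.3]
gripper_width: 0.0421
```

```bash
python3 -m handwheel '[[[0.001,0,0],0],[[0.002,0,0],0],[[0.002,0,0],0],[[0.002,0,0],0],[[0.002,0,0],0]]'
```

```text
t: 7.8
eef_pos: [0.6274, -0.153, 0.0335]
orientation: [1.004, 1.327, -1.004]
wrist_force: [-0.4, 0.3, 0.3]
gripper_width: 0.0422
```

```bash
python3 -m handwheel '[[[0.001,0,0],0],[[0.001,0,0],0],[[0.001,0,0],0],[[0.001,0,0],0],[[0.001,0,0],0]]'
```

```text
t: 8.3
eef_pos: [0.6274, -0.153, 0.0335]
orientation: [1.004, 1.327, -1.004]
wrist_force: [-1.6, 0.3, 6.3]
gripper_width: 0.0422
```

Contact came at TCP z = 0.0335, as computed. Releasing.

```bash
python3 -m handwheel '[[[0,0,0],0],[[0,0,0],0],[[0,0,0],0],[[0,0,0],0],[[0,0,0],0]]' 1
python3 -m handwheel '[[[-0.02,0,0],0],[[-0.06,0,0],0],[[-0.11,0,0],0],[[-0.16,0,0],0],[[-0.2,0,0],0]]'
python3 go.py light:.13 light:.022
```

```text
t: 8.8
eef_pos: [0.6274, -0.153, 0.0326]
orientation: [1.004, 1.327, -1.004]
wrist_force: [-0.8, 0.5, 0.4]
gripper_width: 0.0857
t: 9.3
eef_pos: [0.628, -0.1532, 0.1352]
orientation: [1.004, 1.325, -1.003]
wrist_force: [-0.0, 0.3, -0.3]
gripper_width: 0.0852
t 9.3 tcp [ 0.628  -0.1532  0.1352] w 0.0852 F [-0.   0.3 -0.3]
light .13 [ 0.01   0.186 -0.733] rows min 7.567212157746877
light .022 [ 0.226  0.185 -0.734] rows min 7.898204956513118
```

```bash
python3 -m handwheel '[[[0,0.02,-0.08],0],[[0,0.04,-0.17],0],[[0,0.07,-0.26],0],[[0,0.09,-0.35],0],[[0,0.11,-0.44],0]]'
python3 -m handwheel '[[[0.01,0.02,-0.09],0],[[0.01,0.04,-0.18],0],[[0.01,0.066,-0.26],0],[[0.01,0.074,-0.29],0],[[0.01,0.074,-0.29],0]]'
python3 go.py light:.13 light:.022
python3 - <<'E'
from h import *
C=cam('wrist');im=arm.grab_frame('wrist')[:,:,::-1].copy();print(px(C,(.6175,.225,.062)));cv2.imwrite('pics/w3.png',im)
im=arm.grab_frame('scene')[:,:,::-1].copy();crop(im,60,200,250,110,3,'pics/c3.png')
E
```

```text
t: 9.8
eef_pos: [0.6204, 0.0754, 0.1338]
orientation: [1.004, 1.326, -1.003]
wrist_force: [0.7, 0.2, 0.0]
gripper_width: 0.0856
t: 10.3
eef_pos: [0.6164, 0.2255, 0.1283]
orientation: [1.002, 1.328, -1.0]
wrist_force: [-0.6, -0.4, 0.7]
gripper_width: 0.0857
t 10.3 tcp [0.6164 0.2255 0.1283] w 0.0857 F [-0.6 -0.4  0.7]
light .13 [-0.003  0.002  0.002] rows min 0.042524779250775836
light .022 [0.213 0.002 0.002] rows min 2.125796263035064
[251.75174223 201.41054977]
```

View pics/w3.png

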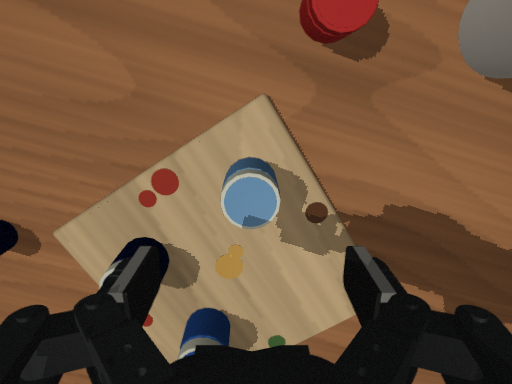

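View pics/c3.png

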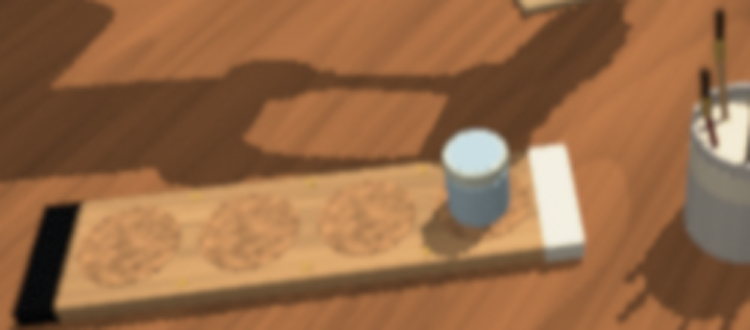

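The light dab is at (250,201), with (252,201) predicted. The pale pot stands upright on pad 1. Now grasping light.

```bash
python3 -c "
from h import *
p=onz(cam('scene'),60+476.5/3-.5,200+153.5/3-.5,.071);print(p)"
python3 -m handwheel '[[[0.05,0.002,0.002],0],[[0.11,0.002,0.002],0],[[0.16,0.002,0.002],0],[[0.2,0.002,0.002],0],[[0.213,0.002,0.002],0]]'
python3 -m handwheel '[[[0,0,0],0],[[0,0,0],0],[[0,0,0],0],[[0,0,0],0],[[0,0,0],0]]' 0.2
python3 -m handwheel '[[[0,0,0],0],[[0,0,0],0],[[-0.03,0,0],0],[[-0.07,0,0],0],[[-0.12,0,0],0]]'
python3 go.py p2:.13
```

```text
[ 0.62803264 -0.15510094  0.071     ]
t: 10.9
eef_pos: [0.6163, 0.2197, 0.0191]
orientation: [1.002, 1.329, -1.009]
wrist_force: [0.2, -0.5, 0.3]
gripper_width: 0.0855
t: 11.4
eef_pos: [0.6192, 0.2227, 0.0232]
orientation: [1.005, 1.324, -1.001]
wrist_force: [0.6, 0.0, 6.2]
gripper_width: 0.0425
t: 11.9
eef_pos: [0.6165, 0.2224, 0.0808]
orientation: [1.002, 1.329, -1.006]
wrist_force: [0.3, 0.4, -0.6]
gripper_width: 0.0423
t 11.9 tcp [0.6165 0.2224 0.0808] w 0.0423 F [ 0.3  0.4 -0.6]
p2 .13 [-0.097 -0.335  0.784] rows min 8.584291943119554
```

```bash
python3 -m handwheel '[[[-0.05,0,0],0],[[-0.09,-0.01,0.03],0],[[-0.1,-0.04,0.1],0],[[-0.1,-0.08,0.18],0],[[-0.1,-0.11,0.26],0]]'
python3 -m handwheel '[[[0,-0.035,0.08],0],[[0,-0.07,0.16],0],[[0,-0.105,0.24],0],[[0,-0.14,0.32],0],[[0,-0.17,0.4],0]]'
python3 go.py p2:.13
```

```text
t: 12.4
eef_pos: [0.5991, 0.0816, 0.1316]
orientation: [1.002, 1.328, -1.003]
wrist_force: [0.4, -0.2, -1.7]
gripper_width: 0.0422
t: 12.9
eef_pos: [0.5718, -0.1345, 0.1314]
orientation: [1.003, 1.328, -1.004]
wrist_force: [1.0, -0.3, -2.4]
gripper_width: 0.0425
t 12.9 tcp [ 0.5718 -0.1345  0.1314] w 0.0425 F [ 1.  -0.3 -2.4]
p2 .13 [ 0.003 -0.054  0.122] rows min 1.335570310353275
```

```bash
python3 -m handwheel '[[[0.003,-0.02,0.05],0],[[0.003,-0.04,0.1],0],[[0.003,-0.054,0.122],0],[[0.003,-0.054,0.122],0],[[0.003,-0.054,0.122],0]]'
python3 go.py p2:.04
python3 -m handwheel '[[[0.03,0,0],0],[[0.07,0,0],0],[[0.12,0,0],0],[[0.16,0,0],0],[[0.17,0,0],0]]'
python3 go.py p2:.034
```

```text
t: 13.4
eef_pos: [0.5633, -0.198, 0.1297]
orientation: [1.005, 1.328, -1.003]
wrist_force: [0.4, 0.6, -1.0]
gripper_width: 0.0422
t 13.4 tcp [ 0.5633 -0.198   0.1297] w 0.0422 F [ 0.4  0.6 -1. ]
p2 .04 [ 0.179 -0.003  0.005] rows min 1.7951539271323824
t: 13.9
eef_pos: [0.562, -0.1964, 0.0426]
orientation: [1.003, 1.333, -1.003]
wrist_force: [-0.0, -0.0, -2.0]
gripper_width: 0.0425
t 13.9 tcp [ 0.562  -0.1964  0.0426] w 0.0425 F [-0. -0. -2.]
p2 .034 [ 0.017 -0.001  0.008] rows min 0.19194636051701217
```

```bash
python3 -m handwheel '[[[0.004,0,0.002],0],[[0.008,-0.001,0.005],0],[[0.012,-0.001,0.007],0],[[0.014,-0.001,0.007],0],[[0.014,-0.001,0.007],0]]'
python3 -m handwheel '[[[0,0,0],0],[[0,0,0],0],[[0,0,0],0],[[0,0,0],0],[[0,0,0],0]]'
python3 go.py p2:.0325
```

```text
t: 14.4
eef_pos: [0.5642, -0.2028, 0.0382]
orientation: [1.004, 1.326, -1.004]
wrist_force: [-0.1, -0.5, -0.5]
gripper_width: 0.0422
t: 14.9
eef_pos: [0.564, -0.2026, 0.0378]
orientation: [1.004, 1.327, -1.004]
wrist_force: [-0.3, 0.6, -1.7]
gripper_width: 0.0424
t 14.9 tcp [ 0.564  -0.2026  0.0378] w 0.0424 F [-0.3  0.6 -1.7]
p2 .0325 [ 0.011 -0.002 -0.005] rows min 0.1175037872587582
```

```bash
python3 -m handwheel '[[[0.004,-0.001,-0.002],0],[[0.007,-0.002,-0.004],0],[[0.008,-0.002,-0.004],0],[[0.009,-0.002,-0.004],0],[[0.009,-0.002,-0.004],0]]'
```

```text
t: 15.4
eef_pos: [0.5625, -0.201, 0.0332]
orientation: [1.004, 1.327, -1.004]
wrist_force: [0.2, 0.3, -1.0]
gripper_width: 0.0424
```

```bash
python3 -m handwheel '[[[0.001,0,0],0],[[0.002,0,0],0],[[0.002,0,0],0],[[0.002,0,0],0],[[0.002,0,0],0]]'
```

```text
t: 15.9
eef_pos: [0.5624, -0.201, 0.0323]
orientation: [1.004, 1.327, -1.004]
wrist_force: [-0.1, 0.2, -2.1]
gripper_width: 0.0424
```

```bash
python3 -m handwheel '[[[0.001,0,0],0],[[0.002,0,0],0],[[0.002,0,0],0],[[0.002,0,0],0],[[0.002,0,0],0]]'
```

```text
t: 16.4
eef_pos: [0.5624, -0.201, 0.0322]
orientation: [1.003, 1.327, -1.004]
wrist_force: [-1.8, -0.6, 5.6]
gripper_width: 0.0426
```

Contact at 0.0322, as computed. I'll release, rise, and head for mid.

```bash
python3 -m handwheel '[[[0,0,0],0],[[0,0,0],0],[[0,0,0],0],[[0,0,0],0],[[0,0,0],0]]' 1
python3 -m handwheel '[[[-0.02,0,0],0],[[-0.06,0,0],0],[[-0.11,0,0],0],[[-0.16,0,0],0],[[-0.2,0,0],0]]'
python3 go.py mid:.13
```

```text
t: 16.9
eef_pos: [0.5625, -0.201, 0.0312]
orientation: [1.004, 1.327, -1.004]
wrist_force: [-0.4, 0.5, -0.3]
gripper_width: 0.0856
t: 17.4
eef_pos: [0.563, -0.2012, 0.1336]
orientation: [1.004, 1.325, -1.003]
wrist_force: [-0.1, 0.1, -0.4]
gripper_width: 0.0854
t 17.4 tcp [ 0.563  -0.2012  0.1336] w 0.0854 F [-0.1  0.1 -0.4]
mid .13 [ 0.006  0.037 -0.874] rows min 8.751364977651573
```

```bash
python3 -m handwheel '[[[0,0.004,-0.09],0],[[0,0.008,-0.18],0],[[0,0.012,-0.28],0],[[0,0.016,-0.37],0],[[0,0.02,-0.46],0]]'
python3 -m handwheel '[[[0,0.004,-0.1],0],[[0,0.008,-0.2],0],[[0,0.012,-0.3],0],[[0.004,0.017,-0.39],0],[[0.004,0.017,-0.412],0]]'
python3 go.py mid:.13
python3 -m handwheel '[[[0,0,0],0],[[0,0,0],0],[[0,0,0],0],[[0,0,0],0],[[0,0,0],0]]'
python3 go.py mid:.022
python3 - <<'E'
from h import *
C=cam('wrist');im=arm.grab_frame('wrist')[:,:,::-1].copy();print(px(C,(.4618,.2245,.062)));cv2.imwrite('pics/w4.png',im)
im=arm.grab_frame('scene')[:,:,::-1].copy();crop(im,60,200,250,110,3,'pics/c4.png')
E
```

```text
t: 17.9
eef_pos: [0.509, 0.0247, 0.1322]
orientation: [1.005, 1.326, -1.003]
wrist_force: [0.1, 0.0, 0.1]
gripper_width: 0.0855
t: 18.4
eef_pos: [0.4603, 0.2276, 0.13]
orientation: [1.002, 1.33, -0.999]
wrist_force: [-0.2, -0.4, -0.3]
gripper_width: 0.0854
t 18.4 tcp [0.4603 0.2276 0.13  ] w 0.0854 F [-0.2 -0.4 -0.3]
mid .13 [-0.     0.001  0.007] rows min 0.06824588874865453
t: 18.9
eef_pos: [0.462, 0.2225, 0.1293]
orientation: [1.005, 1.326, -1.005]
wrist_force: [-0.1, 0.4, 0.0]
gripper_width: 0.0853
t 18.9 tcp [0.462  0.2225 0.1293] w 0.0853 F [-0.1  0.4  0. ]
mid .022 [ 0.215  0.001 -0.004] rows min 2.1462612921604136
[247.74168946 201.60921796]
```

View pics/w4.png

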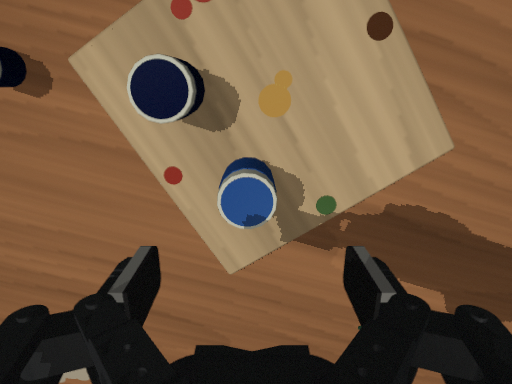

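View pics/c4.png

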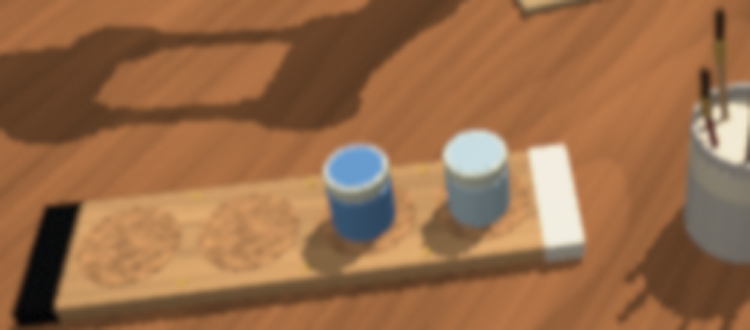

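The mid dab is at (247,201), with (248,202) predicted. Pale and light stand upright on pads 1 and 2.

```bash
python3 -m handwheel '[[[0.05,0.001,-0.004],0],[[0.11,0.001,-0.004],0],[[0.16,0.001,-0.004],0],[[0.2,0.001,-0.004],0],[[0.213,0.001,-0.004],0]]'
python3 -m handwheel '[[[0,0,0],0],[[0,0,0],0],[[0,0,0],0],[[0,0,0],0],[[0,0,0],0]]' 0.2
python3 -m handwheel '[[[0,0,0],0],[[0,0,0],0],[[-0.03,0,0],0],[[-0.07,0,0],0],[[-0.12,0,0],0]]'
python3 go.py p3:.13
```

```text
t: 19.5
eef_pos: [0.4601, 0.2249, 0.0208]
orientation: [1.001, 1.329, -1.007]
wrist_force: [-0.2, -0.1, -0.2]
gripper_width: 0.0853
t: 20.0
eef_pos: [0.4627, 0.2261, 0.0242]
orientation: [1.006, 1.325, -1.001]
wrist_force: [0.6, -0.7, 6.3]
gripper_width: 0.0422
t: 20.5
eef_pos: [0.4603, 0.2253, 0.0827]
orientation: [1.002, 1.329, -1.006]
wrist_force: [0.1, -0.5, -1.4]
gripper_width: 0.0423
t 20.5 tcp [0.4603 0.2253 0.0827] w 0.0423 F [ 0.1 -0.5 -1.4]
p3 .13 [-0.094 -0.185  0.932] rows min 9.546874104022201
```

```bash
python3 -m handwheel '[[[-0.05,0,0],0],[[-0.09,-0.01,0.05],0],[[-0.1,-0.03,0.13],0],[[-0.1,-0.05,0.22],0],[[-0.1,-0.06,0.31],0]]'
python3 -m handwheel '[[[0,-0.02,0.09],0],[[0,-0.04,0.18],0],[[0,-0.06,0.27],0],[[0,-0.08,0.36],0],[[0,-0.09,0.45],0]]'
python3 go.py p3:.13
```

```text
t: 21.0
eef_pos: [0.4738, 0.0671, 0.1332]
orientation: [1.003, 1.327, -1.003]
wrist_force: [0.3, -0.8, -1.8]
gripper_width: 0.0424
t: 21.5
eef_pos: [0.4917, -0.1621, 0.1328]
orientation: [1.004, 1.328, -1.004]
wrist_force: [1.7, 1.3, -1.7]
gripper_width: 0.0425
t 21.5 tcp [ 0.4917 -0.1621  0.1328] w 0.0425 F [ 1.7  1.3 -1.7]
p3 .13 [ 0.006 -0.034  0.169] rows min 1.7288980569640084
```

```bash
python3 -m handwheel '[[[0.006,-0.015,0.07],0],[[0.006,-0.03,0.13],0],[[0.006,-0.034,0.165],0],[[0.006,-0.034,0.165],0],[[0.006,-0.034,0.165],0]]'
python3 -m handwheel '[[[0.03,0,0],0],[[0.07,0,0],0],[[0.12,0,0],0],[[0.16,0,0],0],[[0.17,0,0],0]]'
python3 -m handwheel '[[[0,0,0],0],[[0,0,0],0],[[0,0,0],0],[[0,0,0],0],[[0,0,0],0]]'
python3 go.py p3:.034
```

```text
t: 22.0
eef_pos: [0.4985, -0.2433, 0.1296]
orientation: [1.005, 1.329, -1.004]
wrist_force: [0.3, 0.7, -1.5]
gripper_width: 0.0422
t: 22.5
eef_pos: [0.4971, -0.2412, 0.0429]
orientation: [1.003, 1.334, -1.003]
wrist_force: [-1.2, -0.2, -1.3]
gripper_width: 0.0425
t: 23.0
eef_pos: [0.4992, -0.2447, 0.0455]
orientation: [1.004, 1.326, -1.004]
wrist_force: [-0.1, 0.2, -1.5]
gripper_width: 0.0422
t 23.0 tcp [ 0.4992 -0.2447  0.0455] w 0.0422 F [-0.1  0.2 -1.5]
p3 .034 [ 0.023 -0.004  0.006] rows min 0.2412458808099433
```

```bash
python3 -m handwheel '[[[0.007,-0.001,0.002],0],[[0.014,-0.003,0.004],0],[[0.02,-0.004,0.006],0],[[0.023,-0.004,0.006],0],[[0.023,-0.004,0.006],0]]'
python3 go.py p3:.033
python3 -m handwheel '[[[0.001,0,0],0],[[0.002,0,0],0],[[0.002,0,0],0],[[0.002,0,0],0],[[0.002,0,0],0]]'
```

```text
t: 23.5
eef_pos: [0.4976, -0.248, 0.0333]
orientation: [1.004, 1.328, -1.004]
wrist_force: [-1.7, 0.3, 0.0]
gripper_width: 0.0428
t 23.5 tcp [ 0.4976 -0.248   0.0333] w 0.0428 F [-1.7  0.3  0. ]
p3 .033 [0.001 0.001 0.001] rows min 0.016259044264738492
t: 24.0
eef_pos: [0.4975, -0.248, 0.0332]
orientation: [1.003, 1.327, -1.004]
wrist_force: [-2.3, 0.8, 7.4]
gripper_width: 0.0423
```

Contact at 0.0332, as computed. I'll release, then go for dark.

```bash
python3 -m handwheel '[[[0,0,0],0],[[0,0,0],0],[[0,0,0],0],[[0,0,0],0],[[0,0,0],0]]' 1
python3 -m handwheel '[[[-0.02,0,0],0],[[-0.06,0,0],0],[[-0.11,0,0],0],[[-0.16,0,0],0],[[-0.2,0,0],0]]'
python3 go.py dark:.13
```

```text
t: 24.5
eef_pos: [0.4978, -0.2479, 0.0322]
orientation: [1.004, 1.327, -1.004]
wrist_force: [0.6, 0.2, 0.4]
gripper_width: 0.0854
t: 25.0
eef_pos: [0.4983, -0.2481, 0.1346]
orientation: [1.003, 1.325, -1.003]
wrist_force: [0.1, -0.3, 0.4]
gripper_width: 0.0854
t 25.0 tcp [ 0.4983 -0.2481  0.1346] w 0.0854 F [ 0.1 -0.3  0.4]
dark .13 [ 0.008  0.34  -1.038] rows min 10.920171248054263
```

```bash
python3 -m handwheel '[[[0,0.03,-0.08],0],[[0,0.06,-0.17],0],[[0,0.09,-0.26],0],[[0,0.12,-0.35],0],[[0,0.14,-0.44],0]]'
python3 -m handwheel '[[[0,0.03,-0.09],0],[[0,0.06,-0.18],0],[[0,0.09,-0.27],0],[[0,0.12,-0.36],0],[[0,0.14,-0.45],0]]'
python3 -m handwheel '[[[0.005,0.03,-0.08],0],[[0.005,0.06,-0.14],0],[[0.005,0.06,-0.146],0],[[0.005,0.06,-0.146],0],[[0.005,0.06,-0.146],0]]'
python3 go.py dark:.022
python3 - <<'E'
from h import *
C=cam('wrist');im=arm.grab_frame('wrist')[:,:,::-1].copy();print(px(C,(.5203,.2974,.062)));cv2.imwrite('pics/w5.png',im)
E
```

```text
t: 25.5
eef_pos: [0.5058, -0.0154, 0.1332]
orientation: [1.005, 1.325, -1.003]
wrist_force: [1.5, 0.5, -0.8]
gripper_width: 0.0857
t: 26.0
eef_pos: [0.5118, 0.2207, 0.1332]
orientation: [1.005, 1.326, -1.002]
wrist_force: [-0.2, 0.4, 0.6]
gripper_width: 0.0853
t: 26.5
eef_pos: [0.52, 0.296, 0.13]
orientation: [1.003, 1.327, -1.005]
wrist_force: [0.1, -0.9, -0.1]
gripper_width: 0.0856
t 26.5 tcp [0.52  0.296 0.13 ] w 0.0856 F [ 0.1 -0.9 -0.1]
dark .022 [ 0.216  0.002 -0.003] rows min 2.1598107656526557
[248.67863581 200.78254999]
```

View pics/w5.png

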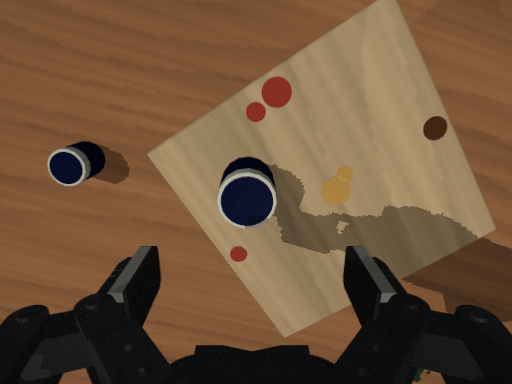

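The large dark dab is at (247,200), as predicted. The small look-alike at (70,167) is clear of the fingers.

```bash
python3 -m handwheel '[[[0.05,0.002,-0.003],0],[[0.11,0.002,-0.003],0],[[0.16,0.002,-0.003],0],[[0.2,0.002,-0.003],0],[[0.214,0.002,-0.003],0]]'
python3 -m handwheel '[[[0,0,0],0],[[0,0,0],0],[[0,0,0],0],[[0,0,0],0],[[0,0,0],0]]' 0.2
python3 -m handwheel '[[[0,0,0],0],[[0,0,0],0],[[-0.03,0,0],0],[[-0.07,0,0],0],[[-0.12,0,0],0]]'
python3 go.py p4:.13
```

```text
t: 27.05
eef_pos: [0.5195, 0.2965, 0.0209]
orientation: [1.002, 1.328, -1.009]
wrist_force: [-0.7, 0.3, 0.7]
gripper_width: 0.0854
t: 27.55
eef_pos: [0.5222, 0.299, 0.0245]
orientation: [1.006, 1.325, -1.001]
wrist_force: [0.2, -0.9, 7.1]
gripper_width: 0.0423
t: 28.05
eef_pos: [0.5197, 0.2982, 0.0825]
orientation: [1.002, 1.329, -1.006]
wrist_force: [0.1, 0.4, -2.2]
gripper_width: 0.0423
t 28.05 tcp [0.5197 0.2982 0.0825] w 0.0423 F [ 0.1  0.4 -2.2]
p4 .13 [-0.093 -0.489  1.096] rows min 12.038632467391999
```

```bash
python3 -m handwheel '[[[-0.05,0,0],0],[[-0.09,-0.02,0.05],0],[[-0.1,-0.05,0.13],0],[[-0.1,-0.09,0.21],0],[[-0.1,-0.12,0.28],0]]'
python3 -m handwheel '[[[0,-0.04,0.08],0],[[0,-0.08,0.16],0],[[0,-0.11,0.24],0],[[0,-0.14,0.32],0],[[0,-0.18,0.4],0]]'
python3 -m handwheel '[[[0,-0.04,0.08],0],[[0,-0.08,0.16],0],[[0,-0.11,0.24],0],[[0,-0.14,0.32],0],[[0,-0.16,0.36],0]]'
python3 go.py p4:.13
```

```text
t: 28.55
eef_pos: [0.5001, 0.1459, 0.1331]
orientation: [1.003, 1.327, -1.004]
wrist_force: [1.0, -0.3, -1.7]
gripper_width: 0.0422
t: 29.05
eef_pos: [0.4691, -0.0709, 0.1331]
orientation: [1.003, 1.326, -1.003]
wrist_force: [1.7, -0.8, -1.0]
gripper_width: 0.0424
t: 29.55
eef_pos: [0.4411, -0.268, 0.133]
orientation: [1.004, 1.324, -1.006]
wrist_force: [-0.4, 0.8, -2.4]
gripper_width: 0.042
t 29.55 tcp [ 0.4411 -0.268   0.133 ] w 0.042 F [-0.4  0.8 -2.4]
p4 .13 [ 0.006 -0.029  0.05 ] rows min 0.5762518453390076
```

```bash
python3 -m handwheel '[[[0.006,-0.015,0.03],0],[[0.006,-0.029,0.05],0],[[0.006,-0.029,0.05],0],[[0.006,-0.029,0.05],0],[[0.006,-0.029,0.05],0]]'
python3 -m handwheel '[[[0.03,0,0],0],[[0.07,0,0],0],[[0.12,0,0],0],[[0.16,0,0],0],[[0.17,0,0],0]]'
python3 -m handwheel '[[[0,0,0],0],[[0,0,0],0],[[0,0,0],0],[[0,0,0],0],[[0,0,0],0]]'
python3 go.py p4:.0342
```

```text
t: 30.05
eef_pos: [0.4341, -0.2911, 0.1298]
orientation: [1.003, 1.328, -1.002]
wrist_force: [-0.6, -0.1, -1.1]
gripper_width: 0.0424
t: 30.55
eef_pos: [0.4329, -0.2902, 0.043]
orientation: [1.004, 1.332, -1.003]
wrist_force: [-0.5, -0.2, -1.4]
gripper_width: 0.0423
t: 31.05
eef_pos: [0.4343, -0.2927, 0.0455]
orientation: [1.003, 1.326, -1.004]
wrist_force: [-0.1, -0.3, -1.7]
gripper_width: 0.0423
t 31.05 tcp [ 0.4343 -0.2927  0.0455] w 0.0423 F [-0.1 -0.3 -1.7]
p4 .0342 [ 0.023 -0.002  0.006] rows min 0.2335755069702651
```

```bash
python3 -m handwheel '[[[0.007,-0.001,0.002],0],[[0.014,-0.002,0.004],0],[[0.02,-0.002,0.006],0],[[0.022,-0.002,0.006],0],[[0.022,-0.002,0.006],0]]'
python3 -m handwheel '[[[0.001,0,0],0],[[0.002,0,0],0],[[0.002,0,0],0],[[0.002,0,0],0],[[0.002,0,0],0]]'
```

```text
t: 31.55
eef_pos: [0.4338, -0.2956, 0.0336]
orientation: [1.004, 1.327, -1.004]
wrist_force: [-0.3, 0.0, -2.1]
gripper_width: 0.0428
t: 32.05
eef_pos: [0.4339, -0.2956, 0.0335]
orientation: [1.003, 1.327, -1.004]
wrist_force: [-2.9, 0.4, 5.2]
gripper_width: 0.0422
```

Contact at 0.0335, as computed. I'll release, rise clear, and look at the result.

```bash
python3 -m handwheel '[[[0,0,0],0],[[0,0,0],0],[[0,0,0],0],[[0,0,0],0],[[0,0,0],0]]' 1
python3 -m handwheel '[[[-0.02,0,0],0],[[-0.06,0,0],0],[[-0.12,0,0],0],[[-0.19,0,0],0],[[-0.27,0,0],0]]'
python3 -m handwheel '[[[0,0,-0.08],0],[[0,0,-0.17],0],[[0,0,-0.26],0],[[0,0,-0.35],0],[[0,0,-0.44],0]]'
python3 -m handwheel '[[[0,0,0],0],[[0,0,0],0],[[0,0,0],0],[[0,0,0],0],[[0,0,0],0]]'
python3 - <<'E'
from h import *
im=arm.grab_frame('scene')[:,:,::-1].copy();cv2.imwrite('pics/cF.png',im);crop(im,60,200,250,110,3,'pics/cF2.png')
im=arm.grab_frame('side')[:,:,::-1].copy();cv2.imwrite('pics/sF.png',im);crop(im,240,130,150,80,5,'pics/sF2.png')
E
```

```text
t: 32.55
eef_pos: [0.4339, -0.2956, 0.0327]
orientation: [1.004, 1.327, -1.004]
wrist_force: [0.6, -0.0, -0.3]
gripper_width: 0.0854
t: 33.05
eef_pos: [0.4333, -0.2951, 0.1692]
orientation: [1.004, 1.328, -1.004]
wrist_force: [0.9, -1.0, 0.6]
gripper_width: 0.0855
t: 33.55
eef_pos: [0.3733, -0.0824, 0.1685]
orientation: [1.005, 1.325, -1.004]
wrist_force: [1.7, 1.1, -0.1]
gripper_width: 0.0856
t: 34.05
eef_pos: [0.3744, -0.0849, 0.1678]
orientation: [1.005, 1.326, -1.005]
wrist_force: [-0.0, -0.2, 0.1]
gripper_width: 0.0853
```

View pics/cF2.png

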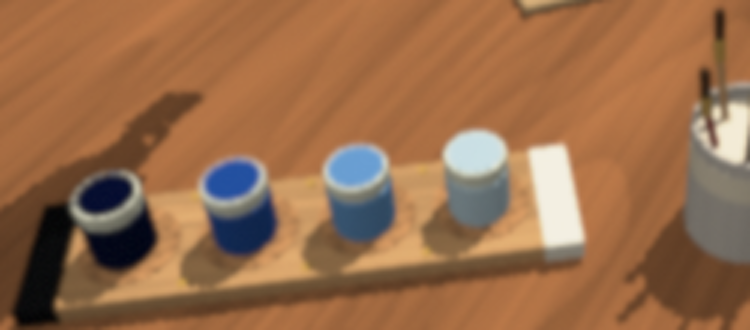

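View pics/sF2.png

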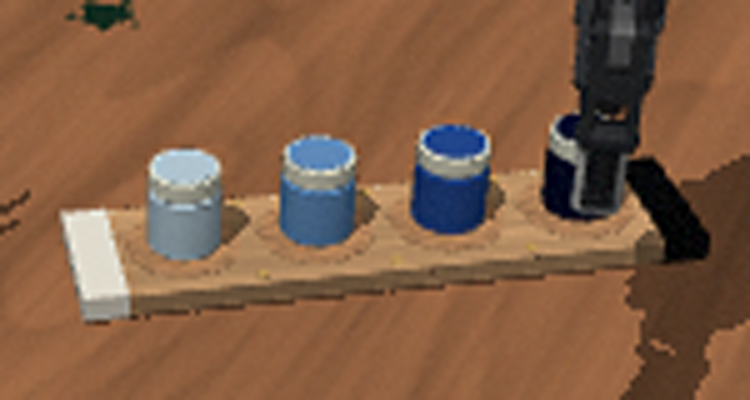

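View pics/sF.png

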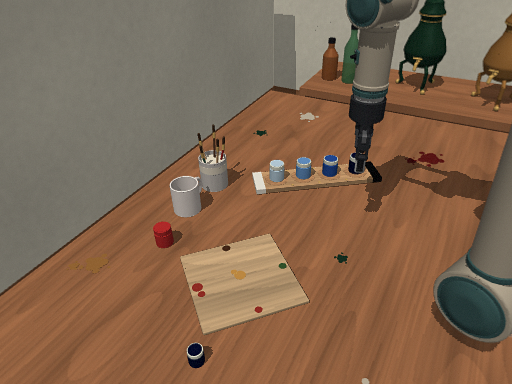

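```bash
python3 - <<'E'
from h import *
C=cam('scene');S=cam('side')
for u,v in [(475.5,153),(356.5,168),(235,181),(107.5,196)]: print('scene',onz(C,60+(u+.5)/3-.5,200+(v+.5)/3-.5,.071).round(4))
for u,v in [(186,167),(320,153),(454,142)]: print('side',onz(S,240+(u+.5)/5-.5,130+(v+.5)/5-.5,.071).round(4))
E
```

```text
scene [ 0.6277 -0.1553  0.071 ]
scene [ 0.5647 -0.203   0.071 ]
scene [ 0.5008 -0.249   0.071 ]
scene [ 0.4361 -0.2973  0.071 ]
side [ 0.625  -0.1559  0.071 ]
side [ 0.5621 -0.2045  0.071 ]
side [ 0.4971 -0.2505  0.071 ]
```

All four are within about 4 mm of the pad centres, against 12 mm allowed, and the robot is clear.

```bash
python3 -c "
from rig import arm
print(arm.hand_in())"
```

```text
the job is handed in; nothing more can be done
None
```

I set the four blue pots on the rail: pale on pad 1 at the white end, then light, mid and dark on pad 4 at the black end. I lowered each pot until the wrist force showed contact (5–8 N), released it there, and handed the job in at about 34 s.

- **Position:** The last pictures show all four pots upright. Their lids measure about 2–4 mm from the pad centres, where 12 mm would still be wholly on the pad. The two cameras agree to within about 4 mm.
- **Pad 4:** The side camera's view of the dark pot was partly hidden by the gripper, so its position comes from the scene camera and the TCP reading at release.
- **Other objects:** The mug, the brush tin, the small navy jar and the red jar appear unmoved, and nothing touched them. I judged this by eye, without measuring them again.

No check failed.

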